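# Park the roller at the top of the inclined channel

## Task

Get the rolling experiment ready: with the fingertips, push the brass roller up the sloped channel, over the small cross pin near the top, so that it sits between the pin and the black end stop and cannot roll back when you let go. Push it steadily rather than flicking it, never lift it or take it out of the channel, and leave the meter, the yellow block and the steel collar where they are.

Things in the scene. Friction and masses are not known exactly. Their poses are not given: they have to be found in the camera images.
- roller: Brass roller: solid cylinder, diameter 50 mm, length 40 mm, about 0.2 to 0.4 kg, lying across the channel on its round side. Origin at its centre; its y axis is its length axis (across the channel), x and z turn as it rolls. It starts at the low end against a low lip and rolls back down if let go on the slope.
- ramp: Aluminium U-channel on a plywood base (300 x 75 x 10 mm), fixed to the table. Origin on the table under the base's middle, z up, x along the channel to its high end, y across. The floor rises at 0.10 rad to +x (45 mm above the table at x = 0), 290 mm long, 46 mm wide between side walls 4 mm thick and 12 mm above the floor, so the roller's upper 38 mm stand free.
- ramp_low (a point): Where the roller's centre is at the start, 25 mm off the channel floor (point fixed to the ramp). Behind it is the black lip, 8 mm high and 6 mm thick, that the roller leans on; the roller's rear overhangs the lip.
- ramp_park (a point): Where the roller's centre is once parked between cross pin and end stop, 25 mm off the floor (point fixed to the ramp). The line from ramp_low to here is parallel to the floor and 204 mm long. The roller has 1 mm play either way along it. The black end stop's face is 26 mm beyond; it is 36 mm high and 10 mm thick.
- ramp_pin (a point): Top of the steel cross pin, which lies across the floor 37 mm before the end stop's face and stands 2 mm above the floor; 11.4 mm before ramp_park along the channel. Pushing the roller over it takes about 2 to 8 N; once past it the roller drops in by itself.
- meter: Bystander: blue hand-held meter lying flat, 170 x 85 x 36 mm, origin under its centre, long side along x. Loose, beside the ramp on its +y side. Leave alone.
- brick: Bystander: yellow component block 50 x 38 x 22 mm, origin under its centre, long side along x. Loose, on the table on the ramp's -y side, near the low end. Leave alone.
- collar: Bystander: plain steel collar, 48 mm outside and 26 mm inside diameter, 30 mm high, lying flat on the table on the ramp's -y side, near the high end; origin under its centre. Leave alone.
Not all that is in view belongs to the job. Of the things that look like the roller, the middle-sized one is meant.

How it is judged:
By the outcome, as a careful person would: the job done as asked, in the order asked, and still so for the second after the job is handed in, with the robot touching nothing.
It also fails if it takes over 38 s, if anything falls off the work surface, if the arm or the gripper's body presses on something with over 40 N, if the wrist force passes 120 N, or if a joint passes its speed limit or range.

## Robot

A 6-joint arm with a two-finger parallel gripper is mounted at the origin on the work surface. World frame = base frame: x ahead of the robot, y to its left, z up, the work surface at z = 0. Lengths are in m, angles in rad, forces in N, time in s.
With the tool pointing down it reaches from about 0.425 to 0.95 m from the base axis. Payload 3.5 kg.
Tool frame: the origin (TCP) lies between the finger pads; the fingertips stand 8 mm ahead of it and the grasp point (between the pads) lies 11 mm behind it; z points along the fingers, y is the line along which they close (so a half turn about z gives the same grasp; the last joint's range is limited). The gripper opens to 85 mm and grips with 20 to 120 N. Pads are 22 mm wide; open, the fingers measure 114 mm over their backs; the gripper's body (76 mm by 85 mm) begins 54 mm behind the grasp point. The pads swing forward as they close: fully open they stand 13 mm farther back than shut.
Start: joints at [-1.253, 0.286, 1.577, -0, 1.279, -0.15], TCP at [0.304, -0.602, 0.239] pointing down, gripper open.
Joint ranges: [-2.77, 2.77], [-0.9, 2.22], [0.21, 2.48], [-1.53, 4.67], [0.24, 2.81], [-2.84, 2.84]. Speed limits (rad/s): [2.79, 2.79, 3.14, 3.14, 3.14, 3.14].

## Interface

Orientations are given as a rotation vector (axis times angle).
In Python, from plant import robot gives the robot as it stands.
- The arm moves only by the tool drive_tool, never from a script. Its argument "increments" is one flat list of numbers, 5 for each row, row after row: the opening, from 0 (shut) to 1 (fully open), then the shift along the world's x, y, z in m, then the turn about the world's z in degrees. In form: [claw, dx, dy, dz, spin, claw, dx, dy, dz, spin, ...]. A call has 1 to 12 rows; each row shifts and turns the commanded pose from where the row before left it; what a row does not reach is not made up. A row lasts 1/10 s, in which the tool goes at most 50 mm and 8.59 degrees, less where a joint would pass 70% of its speed; a pose out of reach is approached as far as the arm can. A call with a gripper value outside its range is refused whole. The fingers move at their own pace and stop on an object; "newtons" is the grip in N (left out, the last holds). Time passes only in rows, so rows that do not move let the fingers close. It gives the time, the measured TCP pose, the force, the opening and the grip force at its end, in the units of the state.
- robot.observe(): the state, without advancing time (a new reading comes with each control period).
- robot.capture(name): name is "scene" or "top"; returns (picture, depth): 384x512x3 uint8, red, green, blue; 384x512 float32, m along the optical axis (not along the pixel's ray), 0 where there is no reading.
- robot.camera_params(name): a dict with "vertical_fov" (degrees; the focal length in pixels is half the picture's height over the tangent of half this angle, whatever the lens; pixels are square), "cx", "cy" (the principal point, pixels), "eye" and "attitude" of the camera in the world. Camera axes: x right, y up, looking along -z (the intrinsics and any distortion apply to the point x, -y, -z); pixel columns grow to the right and rows downward; lengths in m; the calibration is good to about 2 mm. A picture is of the moment at which its call begins. camera_params takes no time and is no camera call.
- robot.hand_in(): hands the job in; it is judged then, once.
The state is a dict: "time": time; "joint_pos": joint angles; "joint_velocities": joint speeds; "joint_torque": joint torques, N m; "ee_pos": TCP position; "orientation": TCP orientation; "wrist_force": force on the tool from outside, world axes, zero at the start; "wrist_torque": the same for the moment, N m; "width": finger opening in m; "grip_force": force on a finger pad.
Only numpy, scipy, OpenCV 4.12 (cv2) and the standard library are available. Lean on these libraries where they do the work, as an engineer would, in place of code of your own. Each camera call takes 0.05 s, during which the arm holds its last target. There are 200 camera calls.

## Working session

There is one attempt and no reset: what is moved stays moved. The work goes in short steps, Python scripts to look and compute and a tool call to move; the robot and the scene stay as the last step left them, time stands still between calls to the robot, and variables do not carry over. Pictures are saved under pics/ and viewed, at most 10 in all, crops included, and the job is handed in when it is done.

Besides the shell and the picture viewer there is one more tool, called after "Emit:" as name(argument=value, ...) on one line, values as JSON. drive_tool: Moves the arm, as the interface text tells. Its arguments: {"type":"object","properties":{"increments":{"type":"array","items":{"type":"number"}},"newtons":{"type":"number"}},"required":["increments"]}

```bash
mkdir -p pics; cat > h.py <<'E'
import numpy as np, cv2
from plant import robot
def snap(n,f):
    p,d=robot.capture(n); np.savez(f'{n}.npz',p=p,d=d); cv2.imwrite(f'pics/{f}.png',p[:,:,::-1]); return p,d
E
python3 - <<'E'
from h import *
for n in ("scene","top"):
    snap(n,n+"1"); print(n,robot.camera_params(n))
print(robot.observe())
a=[cv2.imread(f'pics/{n}1.png') for n in("scene","top")]
E
```

```text
scene {'vertical_fov': 54.1198605485279, 'cx': 256.0766961745823, 'cy': 191.42176402957767, 'eye': array([0.9502019 , 0.43132273, 0.53148223]), 'attitude': array([0.41116241, 1.0668097 , 2.15766972])}
top {'vertical_fov': 57.03872604179655, 'cx': 255.24144348987244, 'cy': 196.6542386905531, 'eye': array([5.02160709e-01, 8.84416944e-06, 7.65946996e-01]), 'attitude': array([ 0.08880025, -0.01429419, -1.59458848])}
{'time': 0.1, 'joint_pos': array([-1.25302368e+00,  2.87134795e-01,  1.57803532e+00,  1.35041555e-05,
        1.27861604e+00, -1.50004208e-01]), 'joint_velocities': array([ 0.00036988, -0.00201499, -0.00452508,  0.0007166 , -0.00137935,
        0.00129869]), 'joint_torque': array([ 1.00863021e-03, -4.07297623e+01, -2.93699276e+01, -1.33323965e-04,
        3.43760992e-03, -4.84711961e-06]), 'ee_pos': array([ 0.30420243, -0.6019143 ,  0.23804445]), 'orientation': array([-3.05392922e+00, -7.27588432e-01,  2.68266214e-04]), 'wrist_force': array([ 0.41215568,  0.24831061, -0.67205322]), 'wrist_torque': array([-0.02900617, -0.00535431, -0.02134351]), 'grip_force': 0.0, 'width': 0.08532324838211265}
```

View pics/scene1.png

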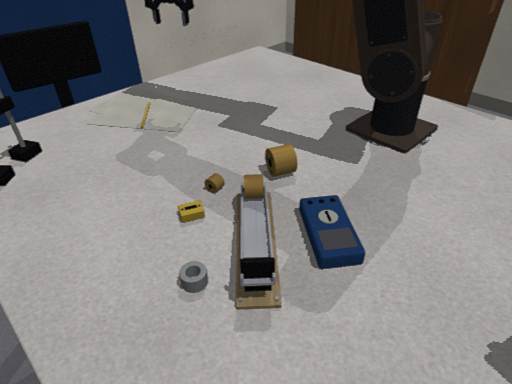

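View pics/top1.png

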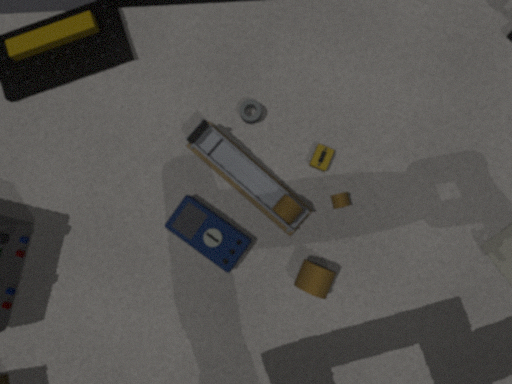

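Brass candidates in top/scene: large at (315,279)/(281,160) on the table, small at (341,200)/(215,183) on the table, and middle-sized at (288,208)/(254,186) in the channel's low end. I choose the one in the channel. The end stop is at top (199,131), the pin at about (215,146), and the meter, brick and collar lie beside the ramp.

```bash
cat >> h.py <<'E'
from scipy.spatial.transform import Rotation as R
def cloud(n,d):
    c=robot.camera_params(n); f=192/np.tan(np.radians(c['vertical_fov']/2))
    v,u=np.mgrid[:384,:512]
    P=np.stack([(u-c['cx'])/f*d,-(v-c['cy'])/f*d,-d],-1)
    return P@R.from_rotvec(c['attitude']).as_matrix().T+c['eye']
def comps(m,P,amin=30):
    n,l,s,c=cv2.connectedComponentsWithStats(m.astype(np.uint8)); 
    return [(l==i,s[i,4],c[i]) for i in range(1,n) if s[i,4]>=amin]
E
python3 - <<'E'
from h import *
np.set_printoptions(precision=4,suppress=True)
for n in("top","scene"):
    z=np.load(n+'.npz'); p,d=z['p'],z['d']; P=cloud(n,d); hsv=cv2.cvtColor(p,cv2.COLOR_RGB2HSV)
    H=P[...,2]; reg=(d>0)&(P[...,0]>.3)&(P[...,0]<.95)&(abs(P[...,1])<.4)
    print(n,'table z',np.median(H[reg]))
    br=reg&(hsv[...,0]>10)&(hsv[...,0]<32)&(hsv[...,1]>130)
    for m,a,c in comps(br&(H>.006),P):
        Q=P[m]; print('brass/yellow',a,c,np.median(Q,0),'ztop',np.percentile(Q[:,2],[50,97]), cv2.minAreaRect(Q[:,:2].astype(np.float32)))
    for m,a,c in comps(reg&(H>.006),P,100):
        Q=P[m]; print('raised',a,c,'zmax',np.percentile(Q[:,2],98), cv2.minAreaRect(Q[:,:2].astype(np.float32)))
a=cv2.imread('pics/top1.png')[100:250,170:370]; b=cv2.imread('pics/scene1.png')[140:310,160:380]
a=cv2.resize(a,(800,600),interpolation=2); cv2.imwrite('pics/crop1.png',a)
E
```

```text
top table z -9.066142775182584e-05
brass/yellow 245 [89.7306 25.8939] [0.9305 0.3859 0.0434] ztop [0.0434 0.0474] ((0.9359388947486877, 0.3877921402454376), (0.02932831086218357, 0.028384968638420105), 8.558777809143066)
brass/yellow 324 [321.5741 157.3827] [ 0.6303 -0.1068  0.0215] ztop [0.0215 0.0237] ((0.6317236423492432, -0.10754697024822235), (0.035532865673303604, 0.04762733355164528), 64.43441772460938)
brass/yellow 128 [339.9453 200.3828] [ 0.5388 -0.1396  0.0348] ztop [0.0348 0.0379] ((0.5383062362670898, -0.14144644141197205), (0.024245435371994972, 0.02842966839671135), 8.14111614227295)
brass/yellow 321 [286.7882 208.3863] [ 0.5235 -0.0287  0.0817] ztop [0.0817 0.0855] ((0.5231558680534363, -0.029259081929922104), (0.04250159487128258, 0.03876681998372078), 46.551368713378906)
brass/yellow 739 [314.3735 279.2206] [ 0.3851 -0.0784  0.0662] ztop [0.0662 0.0702] ((0.38371986150741577, -0.08059367537498474), (0.060976628214120865, 0.05479349195957184), 64.43108367919922)
raised 1911 [105.6368  43.9791] zmax 0.045943845479625045 ((0.8955957293510437, 0.3517482578754425), (0.10
[... 2139 characters left out ...]
036862898617982864), 9.320971488952637)
raised 4897 [256.154  246.7952] zmax 0.09302501804447191 ((0.5949338674545288, 0.05324511229991913), (0.30101656913757324, 0.07502017915248871), 47.54465103149414)
raised 3295 [330.9263 231.905 ] zmax 0.03896162821414896 ((0.4788527488708496, 0.14048945903778076), (0.17050234973430634, 0.08467895537614822), 53.00307083129883)
raised 393 [191.3079 210.2774] zmax 0.023374573158771027 ((0.6323537826538086, -0.10440002381801605), (0.04116512089967728, 0.049823760986328125), 65.04994201660156)
raised 670 [193.5597 275.5701] zmax 0.030893674039753766 ((0.7369306087493896, 0.044789765030145645), (0.04841272160410881, 0.046528082340955734), 10.640559196472168)
```

View pics/crop1.png

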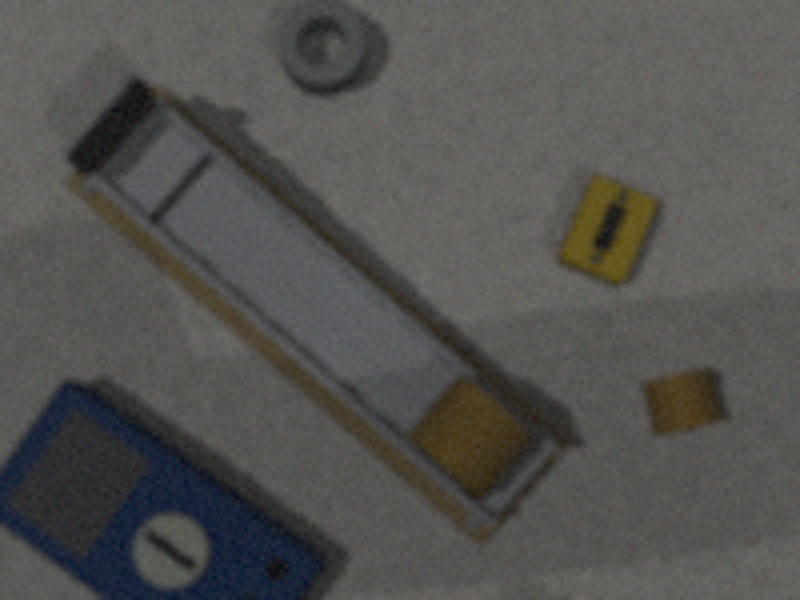

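The crop confirms the choice: a brass cylinder (~40 mm wide, top at z≈0.085) lying against the lip at the low end, with the pin and black stop at the other. Ramp centre is (0.595, 0.051) with yaw 47.6°, averaged over both views. Sizes match (300×75 mm, stop top 93 mm). I'll push with shut fingers.

Emit:
drive_tool(increments=[0,0.015,0.044,0,1.73,0,0.015,0.044,0,1.73,0,0.015,0.044,0,1.73,0,0.015,0.044,0,1.73,0,0.015,0.044,0,1.73,0,0.015,0.044,0,1.73,0,0.015,0.044,0,1.73,0,0.015,0.044,0,1.73,0,0.015,0.044,0,1.73,0,0.015,0.044,0,1.73,0,0.015,0.044,0,1.73,0,0.015,0.044,0,1.73])

```text
time: 1.3
ee_pos: [0.4844, -0.0725, 0.2391]
orientation: [-2.874, -1.268, 0.0]
wrist_force: [0.2, -0.8, 0.4]
width: 0.0001
grip_force: 0.0
```

Emit:
drive_tool(increments=[0,0,0,0,0,0,0,0,-0.03,0,0,0,0,-0.03,0,0,0,0,-0.03,0,0,0,0,-0.03,0,0,0,0,-0.02,0,0,0,0,0,0,0,0,0,0,0])

```text
time: 2.1
ee_pos: [0.4842, -0.0749, 0.0994]
orientation: [-2.875, -1.266, 0.001]
wrist_force: [0.1, -0.3, 0.4]
width: -0.0
grip_force: 0.0
```

```bash
python3 - <<'E'
from h import *
np.set_printoptions(precision=4,suppress=True)
p,d=snap("scene","scene2")
s=robot.observe(); print(s['ee_pos'],R.from_rotvec(s['orientation']).as_matrix()[:,1:],s['wrist_force'],s['time'],s['width'])
P=cloud("scene",d); m=(np.hypot(P[...,0]-s['ee_pos'][0],P[...,1]-s['ee_pos'][1])<.04)&(P[...,2]>.07)&(P[...,2]<.3)&(d>0)
print('tip z low pct',np.percentile(P[m][:,2],[0,1,3,10]))
a=cv2.imread('pics/scene2.png')[60:285,130:430]; cv2.imwrite('pics/crop2.png',cv2.resize(a,(800,600),interpolation=2))
E
```

```text
[ 0.485  -0.0751  0.1004] [[ 0.7376  0.0014]
 [-0.6752 -0.0007]
 [ 0.0015 -1.    ]] [-0.7211  0.0101  1.3785] 2.15 0.00011628851158704936
tip z low pct [0.0922 0.101  0.113  0.1412]
```

View pics/crop2.png

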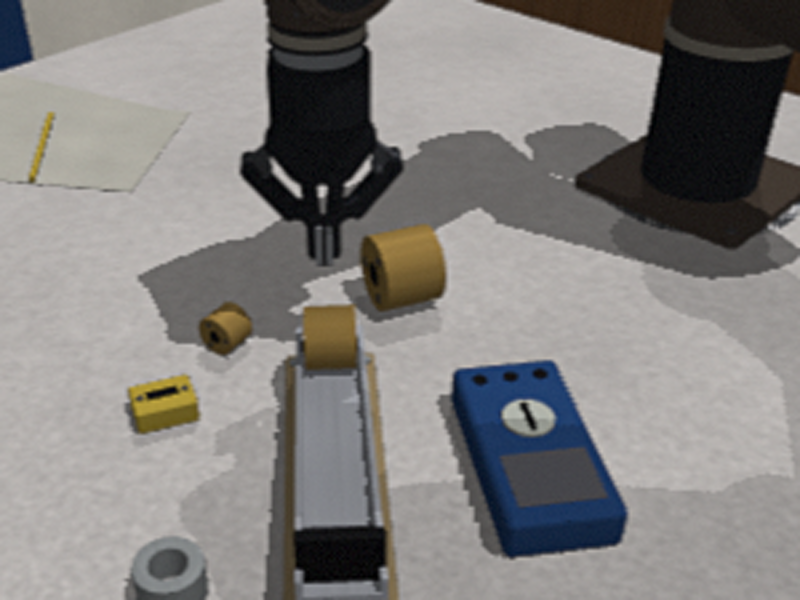

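Fingers are shut, tips at z≈0.092 (TCP−8 mm), directly behind the roller. I'll recentre by 4 mm, descend and push slowly.

Emit:
drive_tool(increments=[0,-0.003,0.003,-0.01,0,0,0,0,-0.01,0,0,0,0,-0.01,0,0,0,0,-0.008,0,0,0,0,0,0,0,0,0,0,0])

```text
time: 2.75
ee_pos: [0.4813, -0.0714, 0.0609]
orientation: [-2.874, -1.267, 0.001]
wrist_force: [-0.2, -1.0, 0.6]
width: 0.0002
grip_force: 0.0
```

Emit:
drive_tool(increments=[0,0.004,0.0044,0,0,0,0.004,0.0044,0,0,0,0.003,0.0033,0.0004,0,0,0.002,0.0022,0.0003,0,0,0.002,0.0022,0.0003,0,0,0.002,0.0022,0.0003,0,0,0.002,0.0022,0.0003,0,0,0.002,0.0022,0.0003,0,0,0.002,0.0022,0.0003,0,0,0.002,0.0022,0.0003,0,0,0.002,0.0022,0.0003,0,0,0.002,0.0022,0.0003,0])

```text
time: 3.95
ee_pos: [0.5105, -0.0394, 0.0644]
orientation: [-2.875, -1.267, 0.0]
wrist_force: [-0.3, -0.8, 0.5]
width: -0.0
grip_force: 0.3
```

Emit:
drive_tool(increments=[0,0.003,0.0033,0.0004,0,0,0.003,0.0033,0.0004,0,0,0.003,0.0033,0.0004,0,0,0.003,0.0033,0.0005,0,0,0.003,0.0033,0.0004,0,0,0.003,0.0033,0.0005,0,0,0.003,0.0033,0.0004,0,0,0.003,0.0033,0.0005,0,0,0.003,0.0033,0.0004,0,0,0.003,0.0033,0.0005,0,0,0.003,0.0033,0.0004,0,0,0.003,0.0033,0.0005,0])

```text
time: 5.15
ee_pos: [0.5466, 0.0003, 0.0697]
orientation: [-2.875, -1.267, 0.0]
wrist_force: [-0.5, -0.3, 0.2]
width: -0.0001
grip_force: 0.3
```

```bash
python3 - <<'E'
from h import *
np.set_printoptions(precision=4,suppress=True)
p,d=snap("scene","scene3"); s=robot.observe(); print(s['ee_pos'],s['wrist_force'])
P=cloud("scene",d); hsv=cv2.cvtColor(p,cv2.COLOR_RGB2HSV)
br=(hsv[...,0]>10)&(hsv[...,0]<32)&(hsv[...,1]>130)&(P[...,2]>.05)&(P[...,0]>.48)&(P[...,1]<.2)&(d>0)
c,si=.6743,.7385
for m,a,q in comps(br,P):
    Q=P[m]-[.5948,.051,0]; al=Q[:,0]*c+Q[:,1]*si; la=-Q[:,0]*si+Q[:,1]*c
    print(a,q,'front along',np.percentile(al,[5,99]),'lat',np.percentile(la,[2,98]),'z',np.percentile(Q[:,2],98))
a=cv2.imread('pics/scene3.png')[60:285,130:430]; cv2.imwrite('pics/crop3.png',cv2.resize(a,(800,600),interpolation=2))
E
```

```text
[0.5472 0.0006 0.07  ] [ 0.9121 -0.1368  0.0088]
499 [254.1443 205.3046] front along [-0.0397 -0.0081] lat [-0.0178  0.0182] z 0.09157576461021487
```

View pics/crop3.png

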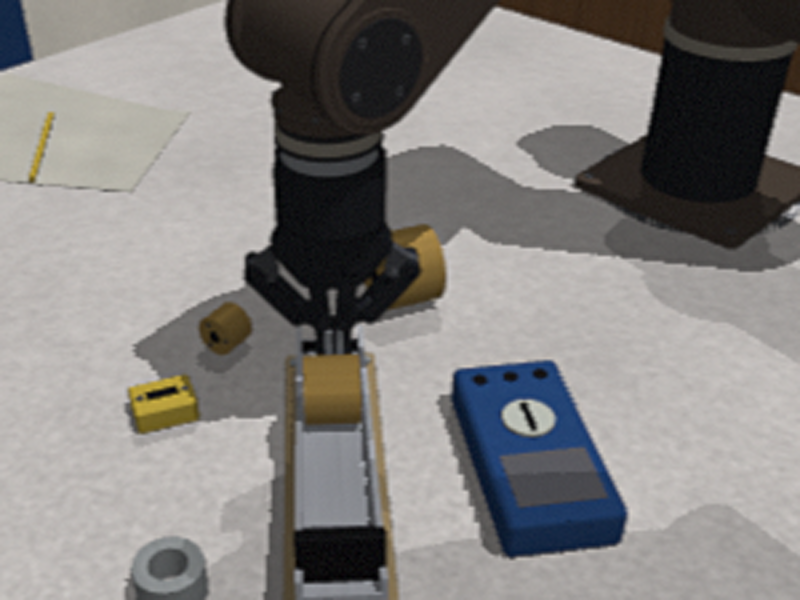

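Roller is moving evenly with the fingers, centred in the channel (crop (332,390)); TCP offset to its centre is 36 mm as computed. Continuing.

Emit:
drive_tool(increments=[0,0.003,0.0033,0.0004,0,0,0.003,0.0033,0.0004,0,0,0.003,0.0033,0.0004,0,0,0.003,0.0033,0.0005,0,0,0.003,0.0033,0.0004,0,0,0.003,0.0033,0.0005,0,0,0.003,0.0033,0.0004,0,0,0.003,0.0033,0.0005,0,0,0.003,0.0033,0.0004,0,0,0.003,0.0033,0.0005,0,0,0.003,0.0033,0.0004,0,0,0.003,0.0033,0.0005,0])

```text
time: 6.4
ee_pos: [0.5826, 0.0399, 0.075]
orientation: [-2.875, -1.267, 0.0]
wrist_force: [-0.6, -0.5, 0.6]
width: 0.0002
grip_force: 0.2
```

Emit:
drive_tool(increments=[0,0.003,0.0033,0.0004,0,0,0.003,0.0033,0.0004,0,0,0.003,0.0033,0.0004,0,0,0.003,0.0033,0.0005,0,0,0.003,0.0033,0.0004,0,0,0.003,0.0033,0.0005,0,0,0.003,0.0033,0.0004,0,0,0.003,0.0033,0.0005,0,0,0.002,0.0022,0.0003,0,0,0.002,0.0022,0.0002,0,0,0.001,0.0011,0.0001,0])

```text
time: 7.5
ee_pos: [0.6116, 0.0717, 0.0791]
orientation: [2.875, 1.267, 0.0]
wrist_force: [-0.6, 1.1, 0.0]
width: 0.0001
grip_force: 0.2
```

Emit:
drive_tool(increments=[0,0.001,0.0011,0.0001,0,0,0.001,0.0011,0.0002,0,0,0.001,0.0011,0.0001,0,0,0.001,0.0011,0.0002,0,0,0.001,0.0011,0.0001,0,0,0.001,0.0011,0.0002,0,0,0.001,0.0011,0.0001,0,0,0.001,0.0011,0.0002,0,0,0.001,0.0011,0.0001,0,0,0.001,0.0011,0.0002,0,0,0.001,0.0011,0.0001,0,0,0.001,0.0011,0.0002,0])

```text
time: 8.7
ee_pos: [0.6234, 0.0847, 0.0809]
orientation: [2.875, 1.267, -0.0]
wrist_force: [-0.5, -1.3, -0.6]
width: 0.0003
grip_force: 0.8
```

Emit:
drive_tool(increments=[0,0.001,0.0011,0.0001,0,0,0.001,0.0011,0.0002,0,0,0.001,0.0011,0.0001,0,0,0.001,0.0011,0.0002,0])

```text
time: 9.1
ee_pos: [0.6276, 0.0894, 0.0815]
orientation: [-2.875, -1.267, -0.001]
wrist_force: [0.4, -0.4, 1.1]
width: -0.0002
grip_force: 0.2
```

Emit:
drive_tool(increments=[0,0.001,0.0011,0.0001,0,0,0.001,0.0011,0.0002,0,0,0.001,0.0011,0.0001,0,0,0.001,0.0011,0.0002,0])

```text
time: 9.5
ee_pos: [0.6315, 0.0937, 0.0821]
orientation: [-2.875, -1.267, -0.0]
wrist_force: [-0.3, -0.1, 0.3]
width: -0.0001
grip_force: 0.0
```

```bash
cat > loc.py <<'E'
from h import *
import sys
np.set_printoptions(precision=4,suppress=True)
p,d=snap("scene",sys.argv[1]); s=robot.observe(); print(s['ee_pos'],s['wrist_force'],s['time'])
P=cloud("scene",d); hsv=cv2.cvtColor(p,cv2.COLOR_RGB2HSV)
br=(hsv[...,0]>10)&(hsv[...,0]<32)&(hsv[...,1]>130)&(P[...,2]>.05)&(P[...,0]>.48)&(P[...,1]<.3)&(d>0)
c,si=.6743,.7385
for m,a,q in comps(br,P):
    Q=P[m]-[.5948,.051,0]; al=Q[:,0]*c+Q[:,1]*si; la=-Q[:,0]*si+Q[:,1]*c
    print(a,q,'along',np.percentile(al,[1,5,99]),'lat',np.percentile(la,[2,98]),'z',np.percentile(Q[:,2],98))
a=cv2.imread(f'pics/{sys.argv[1]}.png')[120:300,130:370]; cv2.imwrite(f'pics/{sys.argv[1]}c.png',cv2.resize(a,(800,600),interpolation=2))
E
python3 loc.py scene4
```

```text
[0.6317 0.0938 0.0822] [0.4329 0.1059 0.9323] 9.55
506 [255.4644 247.1561] along [0.086  0.089  0.1203] lat [-0.0189  0.017 ] z 0.10509490106076812
```

View pics/scene4c.png

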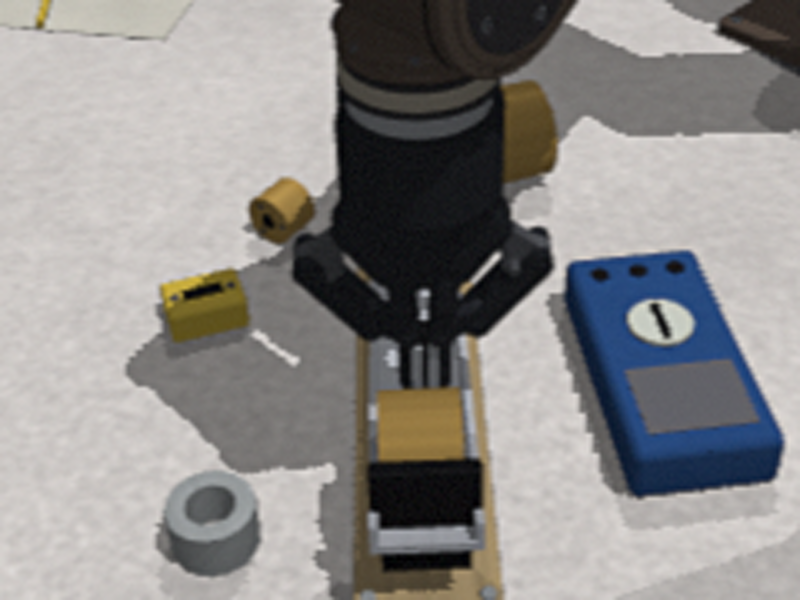

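The roller (crop (420,425)) is next to the stop, with contact force gone, so it seems to have dropped over the pin. I'll nudge 4 mm more to check, then retract and look.

Emit:
drive_tool(increments=[0,0.001,0.0011,0.0001,0,0,0.001,0.0011,0.0002,0,0,0.001,0.0011,0.0001,0])

```text
time: 9.85
ee_pos: [0.6344, 0.0969, 0.0826]
orientation: [2.875, 1.267, -0.0]
wrist_force: [-0.7, -0.7, 0.2]
width: 0.0001
grip_force: 0.3
```

Emit:
drive_tool(increments=[0,-0.001,-0.0011,0,0,0,-0.003,-0.0033,0,0,0,-0.006,-0.0066,0,0,0,-0.01,-0.011,0,0,0,-0.01,-0.011,0.01,0,0,-0.01,-0.011,0.03,0,0,-0.01,-0.011,0.04,0,0,-0.02,-0.022,0.04,0,0,-0.03,-0.033,0.04,0,0,-0.03,-0.033,0.02,0,0,-0.01,-0.01,0,0,0,0,0,0,0])

```text
time: 11.05
ee_pos: [0.4979, -0.0521, 0.2561]
orientation: [2.876, 1.262, 0.001]
wrist_force: [-0.1, 0.3, -0.3]
width: -0.0006
grip_force: 0.0
```

```bash
python3 loc.py scene5; python3 - <<'E'
from h import *
p,d=snap("top","top5"); P=cloud("top",d); hsv=cv2.cvtColor(p,cv2.COLOR_RGB2HSV)
br=(hsv[...,0]>10)&(hsv[...,0]<32)&(hsv[...,1]>130)&(P[...,2]>.07)&(P[...,0]>.55)&(P[...,1]<.3)&(d>0)
for m,a,q in comps(br,P):
    Q=P[m]-[.5946,.0487,0]; al=Q[:,0]*.6743+Q[:,1]*.7385; print(a,q,'along',np.percentile(al,[1,50,99]))
a=cv2.imread('pics/top5.png')[90:240,160:360]; b=cv2.imread('pics/scene5.png')[150:300,160:360]
cv2.imwrite('pics/fin.png',np.hstack([cv2.resize(x,(400,300),interpolation=2) for x in(a,b)]))
E
```

```text
[ 0.4983 -0.0512  0.2552] [-0.0793 -0.1056 -0.1589] 11.1
517 [255.5571 247.1006] along [0.0848 0.0884 0.1216] lat [-0.019   0.0172] z 0.10498986438781038
256 [207.84375    138.40234375] along [0.07855506 0.09597466 0.1145414 ]
```

View pics/fin.png

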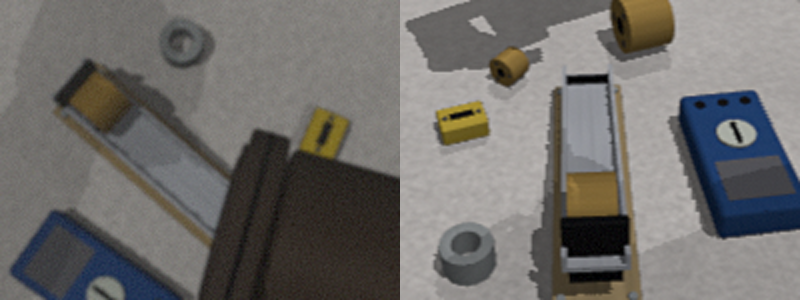

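The roller (left panel (100,98), right panel (592,192)) stayed at the stop after release, top at z≈0.105 as expected when parked. The bystanders have not moved and the robot is clear.

```bash
python3 -c "
from plant import robot
print(robot.hand_in())"
```

```text
the job is handed in; nothing more can be done
None
```

I pushed the roller over the cross pin and it stayed parked against the end stop after the fingers let go; the meter, block and collar look undisturbed, and the job was handed in at about 11 s of the 38 s allowed.

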